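Stand the dried flasks on their cork rings

TASK

The four round-bottom flasks in the drying rack are dry: stand each one upright on the cork ring that fits it, the smallest flask on the smallest ring and so on up to the largest on the largest, with every ring left lying flat on the bench. It is glassware, so set each flask down gently rather than dropping it, do not let one tip over or get knocked away, and do not knock over the glass stopper that stands between the rings.

Things in the scene. Friction and masses are not known exactly. Their poses are not given: they have to be found in the camera images.
- flask50: 50 ml round-bottom flask, clear glass, the smallest of four, loose, upright in an opening of the rack, 45 g (sizes in mm): bulb 51 across, neck 20 in diameter (top 28 frosted), 92 high overall. Origin: bulb centre, 25.5 above the bottom, 66.5 below the mouth, z to the mouth; at the start 42.9 above the bench. Round, so yaw is free; bottom-heavy, so it rights itself in a ring.
- ring50: cork ring for the 50 ml flask, the smallest of four, loose, lying flat on the grey mat (sizes in mm): 70 outside, 34 hole right through, 30 high, about 18 g, not fastened. Origin: centre of its underside (3 above the bench); z up. Seated, its flask's bulb centre is 49 above this origin, straight over it.
- flask100: 100 ml round-bottom flask, clear glass, the second smallest of four, loose, upright in an opening of the rack, 70 g (sizes in mm): bulb 64 across, neck 22 in diameter (top 28 frosted), 108 high overall. Origin: bulb centre, 32 above the bottom, 76 below the mouth, z to the mouth; at the start 53.2 above the bench. Round, so yaw is free; bottom-heavy, so it rights itself in a ring.
- ring100: cork ring for the 100 ml flask, the second smallest of four, loose, lying flat on the grey mat (sizes in mm): 85 outside, 46 hole right through, 30 high, about 24 g, not fastened. Origin: centre of its underside (3 above the bench); z up. Seated, its flask's bulb centre is 52.2 above this origin, straight over it.
- flask250: 250 ml round-bottom flask, clear glass, the second largest of four, loose, upright in an opening of the rack, 130 g (sizes in mm): bulb 85 across, neck 28 in diameter (top 28 frosted), 132 high overall. Origin: bulb centre, 42.5 above the bottom, 89.5 below the mouth, z to the mouth; at the start 66.4 above the bench. Round, so yaw is free; bottom-heavy, so it rights itself in a ring.
- ring250: cork ring for the 250 ml flask, the second largest of four, loose, lying flat on the grey mat (sizes in mm): 105 outside, 64 hole right through, 30 high, about 34 g, not fastened. Origin: centre of its underside (3 above the bench); z up. Seated, its flask's bulb centre is 58 above this origin, straight over it.
- flask500: 500 ml round-bottom flask, clear glass, the largest of four, loose, upright in an opening of the rack, 200 g (sizes in mm): bulb 105 across, neck 30 in diameter (top 28 frosted), 155 high overall. Origin: bulb centre, 52.5 above the bottom, 102.5 below the mouth, z to the mouth; at the start 77.7 above the bench. Round, so yaw is free; bottom-heavy, so it rights itself in a ring.
- ring500: cork ring for the 500 ml flask, the largest of four, loose, lying flat on the grey mat (sizes in mm): 130 outside, 82 hole right through, 30 high, about 50 g, not fastened. Origin: centre of its underside (3 above the bench); z up. Seated, its flask's bulb centre is 62.8 above this origin, straight over it.
- rack: drying rack, fixed (sizes in mm): square steel sheet 256 x 256 with four equal round openings 44 across at (+-65, +-65) from its centre, top face 30 above the bench. A flask stands neck up in each opening; which flask is where varies. Origin: centre of the rack at bench level, x and y along its sides.
- stopper: frosted glass stopper standing loose on its flat head in the middle of the mat, between the four rings (sizes in mm): head 24 across, stem tapering upward to 12 across, 38 high, 25 g. Not part of the job. Origin: centre of its underside, z up.

How it is judged:
By the outcome, as a careful person would: the job done as asked, in the order asked, and still so for the second after the job is handed in, with the robot touching nothing.
It also fails if it takes over 109 s, if anything falls off the work surface, if the arm or the gripper's body presses on something with over 40 N, if the wrist force passes 120 N, or if a joint passes its speed limit or range.

ROBOT

A 6-joint arm with a two-finger parallel gripper is mounted at the origin on the work surface. World frame = base frame: x ahead of the robot, y to its left, z up, the work surface at z = 0. Lengths are in m, angles in rad, forces in N, time in s.
With the tool pointing down it reaches from about 0.375 to 0.9 m from the base axis. Payload 3.1 kg.
Tool frame: the origin (TCP) lies at the very end of the fingers, on their centre line; the grasp point (between the pads) lies 19 mm behind it; z points along the fingers, y is the direction in which the jaws open and shut (so a half turn about z gives the same grasp; the last joint's range is limited). The gripper opens to 87 mm and grips with 3 to 60 N. Pads are 19 mm wide; open, the fingers measure 117 mm over their backs; the gripper's body (75 mm by 190 mm) begins 51 mm behind the grasp point.
Start: joints at [1.149, 0.527, 1.433, -0, 1.181, -0.178], TCP at [0.151, 0.607, 0.188] pointing down, gripper open.
Joint ranges: [-3.08, 3.08], [-0.75, 2.2], [0.22, 2.44], [-1.43, 4.57], [0, 2.65], [-2.85, 2.85]. Speed limits (rad/s): [2.79, 2.79, 3.14, 3.14, 3.14, 3.14].

INTERFACE

Orientations are given as a unit quaternion [x, y, z, w].
In Python, from rig import robot gives the robot as it stands. The module is installed in compiled form; this text tells all that it offers.
- The arm moves only by the tool carry_out, never from a script. Its argument "series" is a list of rows, each a list of 7 numbers: the shift along the tool's x, y, z in mm, then the turn, a rotation vector about the tool's x, y, z in degrees, then the gripper command: -1 is shut, 1 is fully open, values between are in proportion. In form: [[tx, ty, tz, rx, ry, rz, claw], ...]. A call has 1 to 8 rows; each row is the pose to reach, as a shift and turn from the pose measured when the call began, along the tool's axes at that moment; what a row does not reach only later rows make up. A row lasts 1/8 s, in which the tool goes at most 62.5 mm and 10.7 degrees, less where a joint would pass 70% of its speed; a pose out of reach is approached as far as the arm can. A call with a gripper value outside its range is refused whole. The fingers move at their own pace and stop on an object; "force" is the grip in N (left out, the last holds). Time passes only in rows, so rows that repeat a pose let the fingers close. It gives the time, the measured TCP pose, the force and the opening at its end, in the units of the state.
- robot.get_obs(): the state, without advancing time (a new reading comes with each control period).
- robot.camera(name): name is "side" or "top" or "wrist"; returns a dict with "pixels" (384x512x3 uint8, red, green, blue), "fx", "fy", "cx", "cy" (pixels), "position" and "attitude" of the camera in the world. Camera axes: x right, y down, z forward; pixel columns grow to the right and rows downward; lengths in m; the calibration is good to about 2 mm. A picture is of the moment at which its call begins. There is no depth.
- robot.hand_in(): hands the job in, once; it reports no verdict.
The state is a dict: "time": time; "q": joint angles; "joint_velocities": joint speeds; "joint_torque": joint torques, N m; "position": TCP position; "tool_rot": TCP orientation; "ft_force": force on the tool from outside, world axes, zero at the start; "moment": the same for the moment, N m; "grip_width": finger opening in m.
Only numpy, scipy, OpenCV 4.12 (cv2) and the standard library are available. Lean on these libraries where they do the work, as an engineer would, in place of code of your own. Each camera call takes 0.05 s, during which the arm holds its last target.

## Working session

There is one attempt and no reset: what is moved stays moved. The work goes in short steps, Python scripts to look and compute and a tool call to move; the robot and the scene stay as the last step left them, time stands still between calls to the robot, and variables do not carry over. Pictures are saved under pics/ and viewed, and the job is handed in when it is done.

Besides the shell and the picture viewer there is one more tool, called after "Request:" as name([rows], argument=value, ...), one row to a line, values as JSON. carry_out: Moves the arm, as the interface text tells. Its arguments: {"type":"object","properties":{"series":{"type":"array"},"force":{"type":"number"}},"required":["series"]}

```bash
mkdir -p pics
python3 - <<'E'
from rig import robot
import cv2
o=robot.get_obs()
print(o)
for n in("side","top","wrist"):
    c=robot.camera(n); print(n,{k:v for k,v in c.items() if k!="pixels"})
    cv2.imwrite(f"pics/{n}0.png",cv2.cvtColor(c["pixels"],cv2.COLOR_RGB2BGR))
E
```

```text
{'time': 0.0, 'q': array([ 1.14847988e+00,  5.28436487e-01,  1.43387016e+00, -1.26938718e-05,
        1.18140023e+00, -1.78453569e-01]), 'joint_velocities': array([ 9.25959978e-04, -1.54973898e-06,  2.41976829e-03,  9.03676465e-04,
        4.72246130e-04,  6.24206266e-04]), 'joint_torque': array([-1.53412653e-03, -4.40032053e+01, -1.76594085e+01,  6.32119621e-02,
        5.83498925e-02, -1.52265252e-04]), 'position': array([0.15052668, 0.60578959, 0.18670017]), 'tool_rot': array([ 1.21627069e-01,  9.92575306e-01, -1.01151450e-03, -3.07180488e-04]), 'ft_force': array([ 0.64001623,  0.26044637, -0.28288445]), 'moment': array([-0.00355841, -0.00232733,  0.00412087]), 'grip_width': 0.08701641614733005}
side {'fx': 352.36965135194606, 'fy': 352.36965135194606, 'cx': 252.51586261663806, 'cy': 194.60611125087013, 'position': array([ 0.29164618, -0.6009478 ,  0.65257237]), 'attitude': array([ 0.89385039, -0.18926168,  0.08265775, -0.39796883])}
top {'fx': 409.8640609961842, 'fy': 409.8640609961842, 'cx': 256.19504067958763, 'cy': 186.50474773007318, 'position': array([ 0.47220957, -0.0017395 ,  0.92750992]), 'attitude': array([ 0.7118463 , -0.70148857,  0.01408727, -0.03146706])}
wrist {'fx': 316.5913145215307, 'fy': 316.5913145215307, 'cx': 252.77884084048824, 'cy': 196.1244138434738, 'position': array([0.07643657, 0.62349232, 0.38432344]), 'attitude': array([0.77984327, 0.61003943, 0.08547239, 0.11131413])}
```

View pics/top0.png

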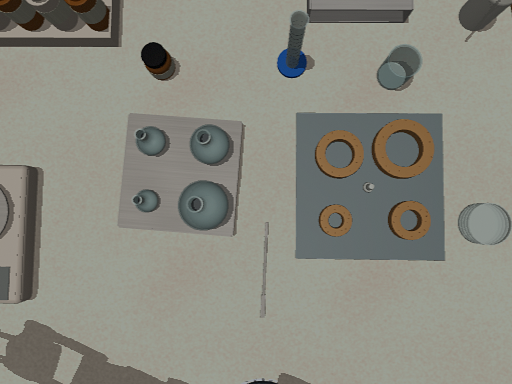

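View pics/side0.png

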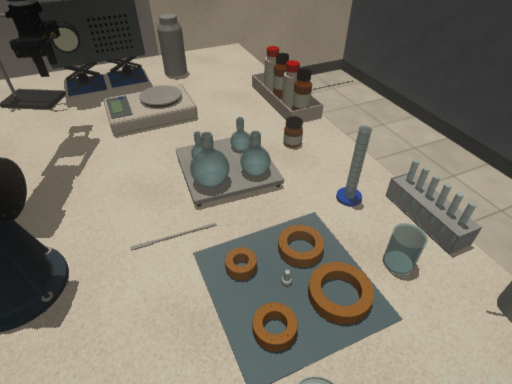

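View pics/wrist0.png

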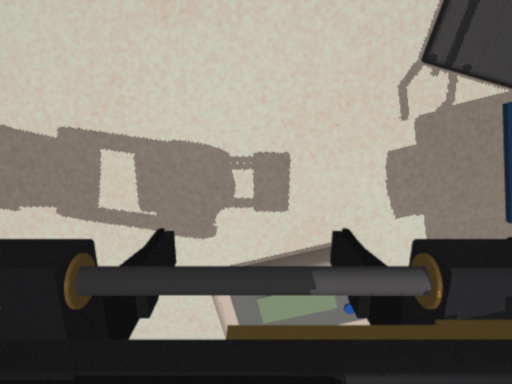

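Top view: the flasks are 50 at about (147,201), 100 at (151,140), 250 at (210,144) and 500 at (205,205). The rings are 50 at (335,220), 100 at (409,220), 250 at (339,154) and 500 at (403,149). I'll enlarge these to read them more closely.

```bash
cat > h.py <<'E'
import numpy as np, cv2
from scipy.spatial.transform import Rotation as R
from rig import robot
def shot(n,fn,box=None,s=1):
    c=robot.camera(n); im=cv2.cvtColor(c["pixels"],cv2.COLOR_RGB2BGR)
    crop(im,fn,box,s); return c
def crop(im,fn,box=None,s=1):
    if box: im=im[box[1]:box[3],box[0]:box[2]]
    cv2.imwrite(fn,cv2.resize(im,None,fx=s,fy=s,interpolation=cv2.INTER_CUBIC))
def hit(c,u,v,z):
    d=R.from_quat(c["attitude"]).apply([(u-c["cx"])/c["fx"],(v-c["cy"])/c["fy"],1])
    p=np.array(c["position"]); return p+d*(z-p[2])/d[2]
def proj(c,p):
    q=R.from_quat(c["attitude"]).inv().apply(np.array(p)-c["position"])
    return np.array([c["cx"]+c["fx"]*q[0]/q[2],c["cy"]+c["fy"]*q[1]/q[2]])
def delta(x,y,z,yaw):
    """tool-frame mm / rotvec deg to reach TCP x,y,z pointing down with jaw(tool y) axis at yaw (deg from world x, mod 180)"""
    o=robot.get_obs(); r=R.from_quat(o["tool_rot"])
    best=None
    for k in(0,180):
        a=np.radians(yaw+k); Y=np.array([np.cos(a),np.sin(a),0]); Z=np.array([0,0,-1.]); X=np.cross(Y,Z)
        rv=(r.inv()*R.from_matrix(np.c_[X,Y,Z])).as_rotvec(degrees=True)
        if best is None or np.linalg.norm(rv)<np.linalg.norm(best): best=rv
    t=r.inv().apply(np.array([x,y,z])-o["position"])*1000
    print("t",t.round(1),"rv",best.round(1),"| tcp",o["position"].round(4),"q6",o["q"][5].round(2),"w",o["grip_width"].round(4),"F",o["ft_force"].round(1),"time",o["time"].round(2))
E
python3 - <<'E'
import cv2
im=cv2.imread("pics/top0.png")
from h import crop
crop(im,"pics/t_rack.png",(115,110,250,240),4.5)
crop(im,"pics/t_mat.png",(290,105,450,265),3.7)
E
```

```text
(no output)
```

View pics/t_rack.png

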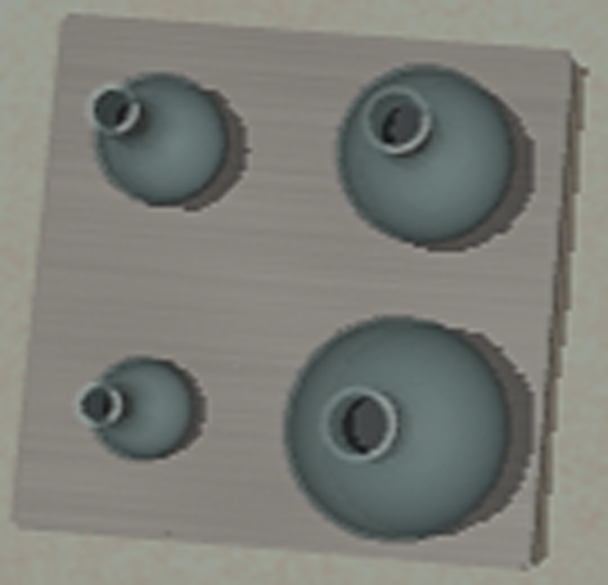

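View pics/t_mat.png

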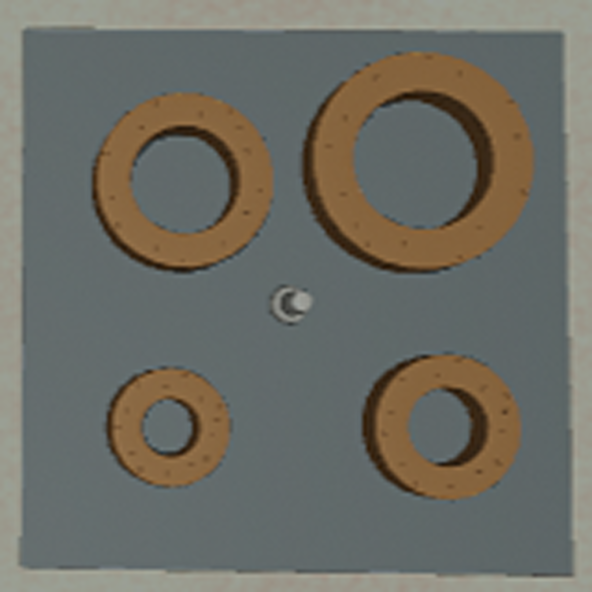

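Run:
```python
from h import *
c=robot.camera("top")
S=4.5
for n,(u,v),z,zb,b in [("50",(101,405),.1094,.0429,(146,408)),("100",(116,109),.1292,.0532,(161,140)),("250",(400,121),.1559,.0664,(428,158)),("500",(363,424),.1802,.0777,(398,428))]:
    print(n,hit(c,(u+.5)/S-.5+115,(v+.5)/S-.5+110,z).round(4),"bulb",hit(c,(b[0]+.5)/S-.5+115,(b[1]+.5)/S-.5+110,zb).round(4))
S=3.7
for n,(u,v),z in [("r50",(171,426),.033),("r100",(449,426.5),.033),("r250",(184.5,180.3),.033),("r500",(423.5,160.3),.033),("st",(302,300),.041)]:
    print(n,hit(c,(u+.5)/S-.5+290,(v+.5)/S-.5+105,z).round(4))
# rack corners
for u,v in [(66,13),(572,50),(530,570),(13,524)]: print(hit(c,(u+.5)/4.5-.5+115,(v+.5)/4.5-.5+110,.03).round(4))
im=cv2.imread("pics/side0.png")
crop(im,"pics/s_rack.png",(165,105,295,215),6); crop(im,"pics/s_mat.png",(190,210,390,370),4)
```

```text
50 [0.4951 0.258  0.1094] bulb [0.4959 0.2572 0.0429]
100 [0.625  0.2495 0.1292] bulb [0.6247 0.2511 0.0532]
250 [0.6161 0.1197 0.1559] bulb [0.6153 0.1201 0.0664]
500 [0.487  0.128  0.1802] bulb [0.4874 0.1295 0.0777]
r50 [ 0.46  -0.153  0.033]
r100 [ 0.4622 -0.3143  0.033 ]
r250 [ 0.605  -0.1605  0.033 ]
r500 [ 0.6185 -0.3008  0.033 ]
st [ 0.5344 -0.2273  0.041 ]
[0.692  0.3074 0.03  ]
[0.6758 0.0552 0.03  ]
[0.4205 0.071  0.03  ]
[0.4386 0.3245 0.03  ]
```

View pics/s_rack.png

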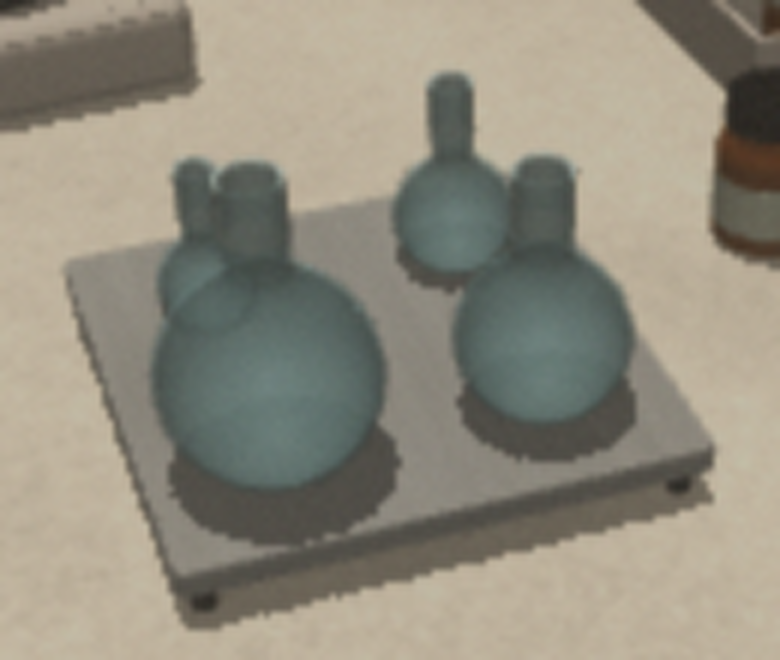

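View pics/s_mat.png

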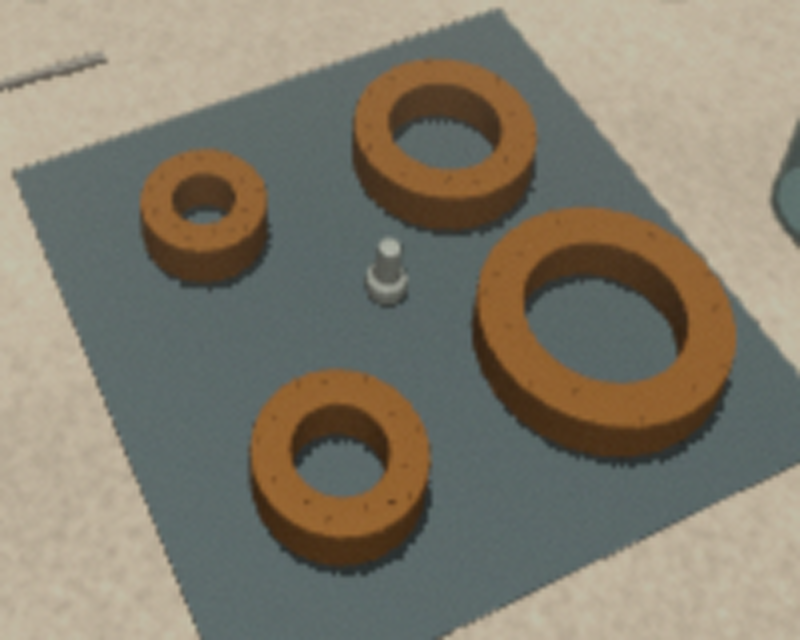

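Run:
```python
from h import *
c=robot.camera("side")
f=lambda u,v,S,o:((u+.5)/S-.5+o[0],(v+.5)/S-.5+o[1])
def ell(cx,cy,r,z,S,o): # bbox of projected circle, in crop px
    t=np.linspace(0,6.283,60); q=np.array([proj(c,[cx+r*np.cos(a),cy+r*np.sin(a),z]) for a in t])
    return ((q-np.array(o)+.5)*S-.5).min(0).round(0),((q-np.array(o)+.5)*S-.5).max(0).round(0)
for a in [(.46,-.153,.017),(.4622,-.3143,.023),(.605,-.1605,.032),(.6185,-.3008,.041),(.46,-.153,.035),(.4622,-.3143,.0425),(.605,-.1605,.0525),(.6185,-.3008,.065)]: print(*ell(*a,.033,4,(190,210)))
print('mouth')
for a in [(.4957,.258,.01,.1094),(.6253,.2502,.011,.1292),(.6163,.12,.014,.1559),(.4873,.1288,.015,.1802)]: print(*ell(*a,6,(165,105)))
delta(.4957,.258,.188,0)
```

```text
[174. 172.] [236. 222.]
[292. 404.] [390. 496.]
[388.  82.] [500. 168.]
[523. 242.] [687. 382.]
[141. 147.] [269. 250.]
[250. 367.] [432. 538.]
[352.  57.] [537. 198.]
[476. 205.] [737. 427.]
mouth
[173. 157.] [216. 179.]
[428.  71.] [474.  94.]
[512. 154.] [576. 189.]
[213. 159.] [286. 199.]Traceback (most recent call last):
  File "<stdin>", line 10, in <module>
  File "h.py", line 25, in delta
    print("t",t.round(1),"rv",best.round(1),"| tcp",o["position"].round(4),"q6",o["q"][5].round(2),"w",o["grip_width"].round(4),"F",o["ft_force"].round(1),"time",o["time"].round(2))
                                                                                                       ^^^^^^^^^^^^^^^^^^^^^
AttributeError: 'float' object has no attribute 'round'
```

```bash
sed -i 's/o\["grip_width"\].round(4)/round(o["grip_width"],4)/; s/o\["time"\].round(2)/round(o["time"],2)/' h.py
python3 - <<'E'
from h import *
delta(.4957,.258,.23,0)
delta(.4957,.258,.0764,0)
E
```

```text
t [-418.9 -254.6  -42.6] rv [-0.1  0.  76. ] | tcp [0.1507 0.6062 0.1872] q6 -0.18 w 0.0868 F [-0.  -0.5  0.2] time 0.25
t [-418.9 -254.5  111. ] rv [-0.1  0.  76. ] | tcp [0.1507 0.6062 0.1872] q6 -0.18 w 0.0868 F [-0.  -0.5  0.2] time 0.25
```

Request:
carry_out([
  [-52,-32,-42,0,0,9.5,1],
  [-105,-64,-42,0,0,19,1],
  [-157,-95,-42,0,0,28.5,1],
  [-209,-127,-42,0,0,38,1],
  [-262,-159,-42,0,0,47.5,1],
  [-314,-191,-42,0,0,57,1],
  [-367,-223,-42,0,0,66.5,1],
  [-419,-254.5,-42,0,0,76,1],
], force=15)

```text
time: 1.25
position: [0.4961, 0.2575, 0.2295]
tool_rot: [0.709, 0.705, -0.0, 0.0]
ft_force: [0.7, 0.1, 0.6]
grip_width: 0.087
```

Run:
```python
from h import *
delta(.4957,.258,.0764,0)
shot("side","pics/s1.png"); shot("wrist","pics/w1.png")
```

```text
t [  0.6  -0.4 153.1] rv [-0.   0.  -0.3] | tcp [0.4961 0.2575 0.2295] q6 0.28 w 0.087 F [0.7 0.1 0.6] time 1.25
```

View pics/w1.png

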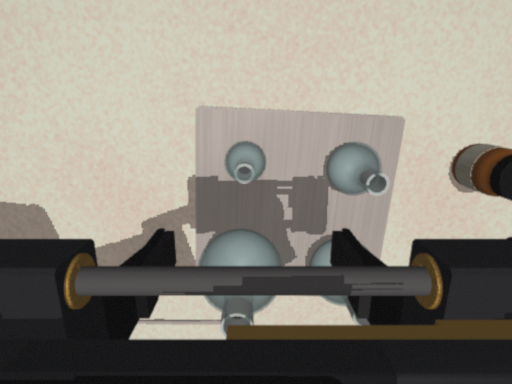

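View pics/s1.png

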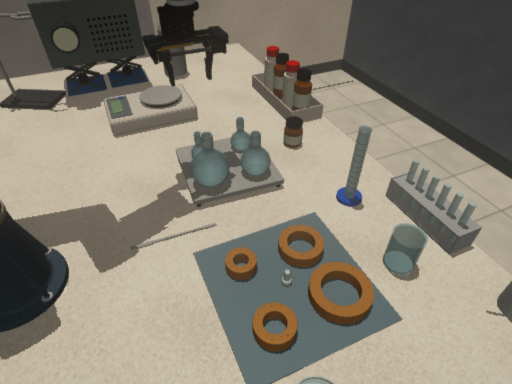

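Run:
```python
from h import *
c=robot.camera("wrist"); print(c["position"])
for p in [(.4957,.258,.1094),(.4961,.2575,.2295),(.4873,.1288,.18)]: print(proj(c,p))
c=robot.camera("side"); print(proj(c,(.4961,.2575,.2295)))
```

```text
[0.49974861 0.330121   0.42680005]
[248.13738685 176.86666871]
[246.93376554 217.85823006]
[239.9867636 330.0842935]
[192.26766917  93.42463792]
```

Request:
carry_out([
  [0.3,-0.2,50,0,0,0,1],
  [0.6,-0.4,95,0,0,0,1],
  [0.6,-0.4,115,0,0,0,1],
  [0.6,-0.4,115,0,0,0,1],
])

```text
time: 1.95
position: [0.492, 0.2594, 0.1125]
tool_rot: [0.707, 0.707, -0.003, -0.002]
ft_force: [-0.4, 0.4, 1.1]
grip_width: 0.0869
```

Run:
```python
from h import *
delta(.4957,.258,.0764,0)
c=shot("side","pics/s2.png",(150,40,300,160),5)
print(((proj(c,robot.get_obs()["position"])-[150,40]+.5)*5-.5))
c=shot("wrist","pics/w2.png"); print(proj(c,robot.get_obs()["position"]),proj(c,(.4957,.258,.1094)))
```

```text
t [-1.3  4.  36. ] rv [-0.4  0.1  0.1] | tcp [0.492  0.2594 0.1125] q6 0.28 w 0.0869 F [-0.4  0.4  1.1] time 1.95
[231.64503115 457.81230787]
[254.7613408  222.24675375] [256.43727601 221.72357149]
```

View pics/s2.png

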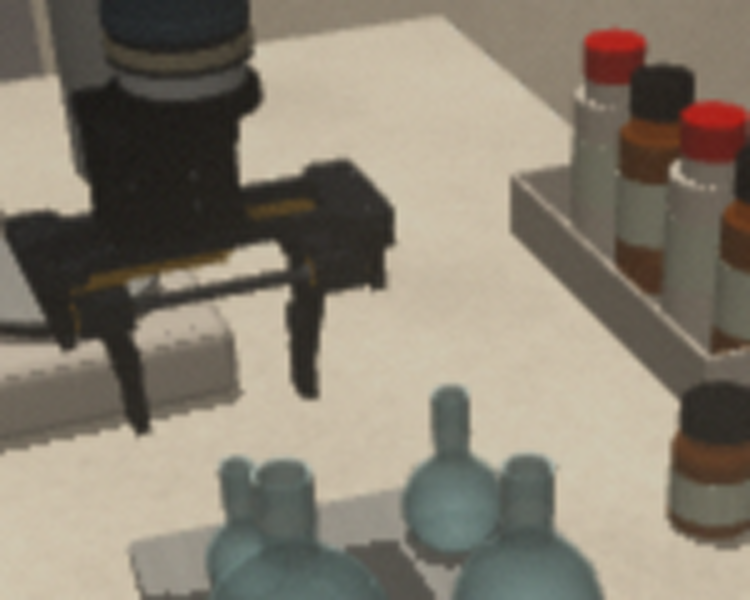

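View pics/w2.png

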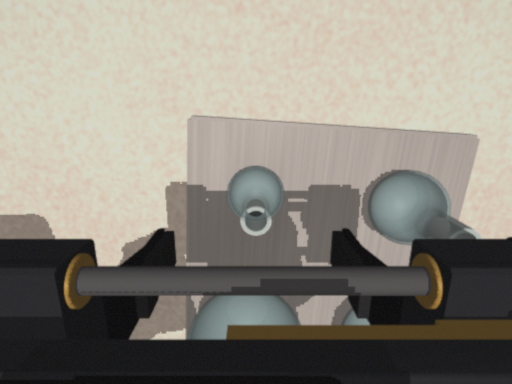

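Run:
```python
from h import *
delta(.4957,.258,.0764,0)
c=shot("side","pics/s3.png",(150,40,300,160),5)
delta(.4957,.258,.0764,0)
print(((proj(c,robot.get_obs()["position"])-[150,40]+.5)*5-.5))
for y in(-.0435,.0435):print(((proj(c,robot.get_obs()["position"]+[y,0,0])-[150,40]+.5)*5-.5))
```

```text
t [-1.6  1.2 38.3] rv [-0.  0.  0.] | tcp [0.4945 0.2597 0.1147] q6 0.28 w 0.0872 F [ 0.6  1.  -0.2] time 2.05
t [-1.6  0.5 38.8] rv [ 0.  0. -0.] | tcp [0.4952 0.2596 0.1152] q6 0.28 w 0.0869 F [-0.2  0.3  0.7] time 2.1
[234.18675753 455.07716485]
[159.9134602  471.93299208]
[306.56741559 438.65085943]
```

View pics/s3.png

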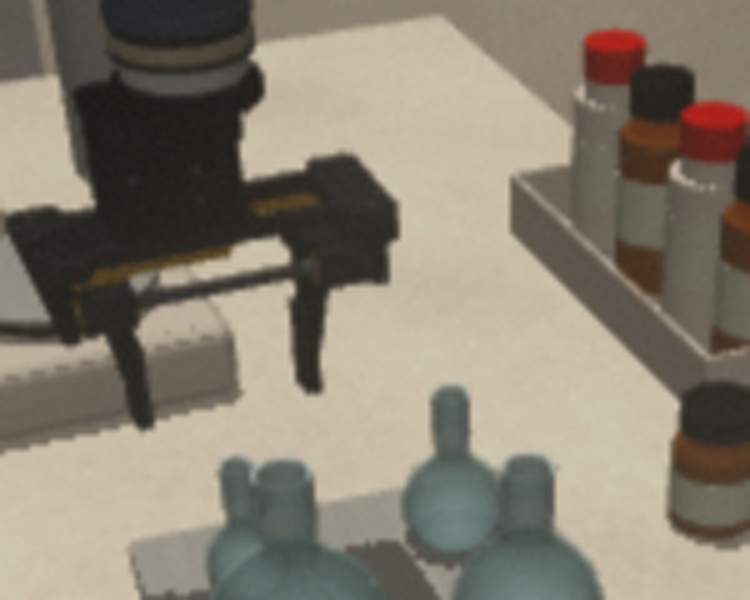

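Run:
```python
from h import *
c=shot("wrist","pics/w3.png",(100,100,500,300),2)
print(c["position"],c["attitude"],robot.get_obs()["position"])
for p in [(.4957,.258,.1094),(.6253,.2502,.1292),(.692,.3074,.03),(.4386,.3245,.03)]: print(proj(c,p))
for d in(-.0435,.0435):
  for dz in (0,.028): print("tip",d,dz,proj(c,robot.get_obs()["position"]+[d,0,dz]))
```

```text
[0.49469579 0.33464065 0.3127498 ] [ 9.90072422e-01 -1.71157177e-05  5.46609390e-04  1.40557106e-01] [0.49545798 0.25943371 0.11545084]
[253.90983237 220.98911901]
[459.24985519 243.61710447]
[476.01688442 136.55232573]
[187.68744121 116.56050066]
tip -0.0435 0 [188.13106279 222.2030667 ]
tip -0.0435 0.028 [178.70860432 239.47089138]
tip 0.0435 0 [319.01831169 222.1669088 ]
tip 0.0435 0.028 [328.77411131 239.42061919]
```

View pics/w3.png

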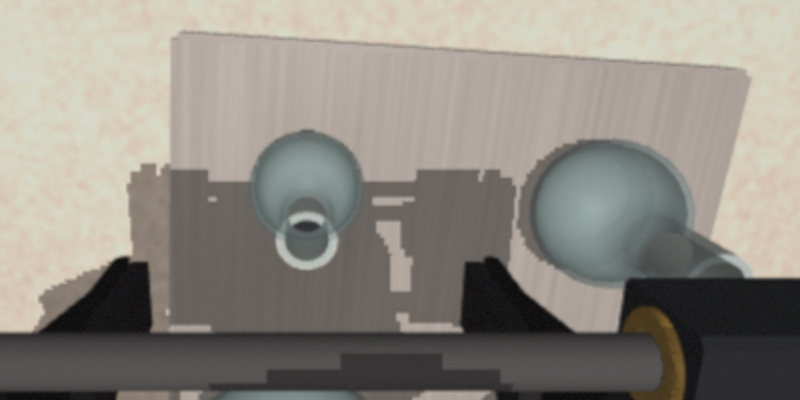

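Request:
carry_out([
  [-1.5,0,20,0,0,0,1],
  [-1.5,0,35,0,0,0,1],
  [-1.5,0,45,0,0,0,1],
  [-1.5,0,45,0,0,0,0],
  [-1.5,0,45,0,0,0,0],
  [-1.5,0,45,0,0,0,0],
], force=8)

```text
time: 2.9
position: [0.496, 0.2581, 0.0709]
tool_rot: [0.707, 0.707, 0.001, 0.001]
ft_force: [-0.3, 0.8, 0.3]
grip_width: 0.0644
```

Run:
```python
from h import *
delta(.4957,.258,.07,0)
c=shot("side","pics/s4.png",(165,60,265,180),5)
for dz in (0,.0394):print(((proj(c,robot.get_obs()["position"]+[0,0,dz])-[165,60]+.5)*5-.5))
c=shot("wrist","pics/w4.png")
```

```text
t [-0.1 -0.3  0.9] rv [ 0.1 -0.  -0. ] | tcp [0.496  0.2581 0.0709] q6 0.28 w 0.0644 F [-0.3  0.8  0.3] time 2.9
[169.45754208 421.25876494]
[162.19243166 363.48665002]
```

View pics/s4.png

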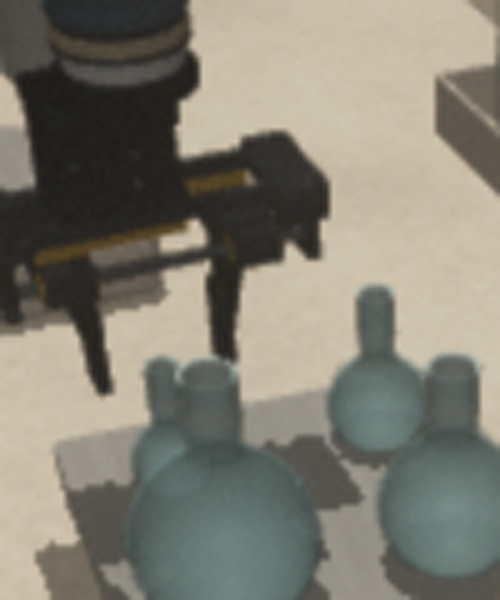

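View pics/w4.png

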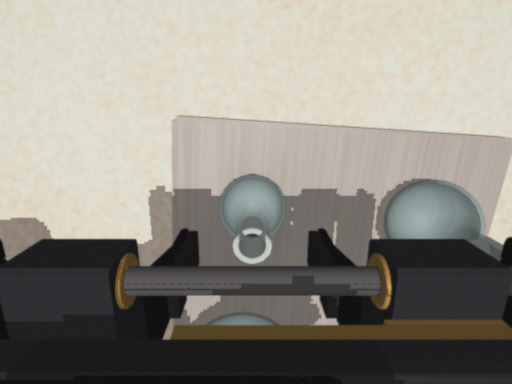

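Request:
carry_out([
  [0,0,-14,0,0,0,-0.2],
  [0,0,-14,0,0,0,-0.4],
  [0,0,-14,0,0,0,-0.6],
  [0,0,-14,0,0,0,-0.6],
  [0,0,-14,0,0,0,-0.65],
  [0,0,-14,0,0,0,-0.65],
], force=5)

```text
time: 3.75
position: [0.4957, 0.258, 0.0847]
tool_rot: [0.707, 0.707, 0.001, 0.0]
ft_force: [-0.2, -0.1, 0.2]
grip_width: 0.0159
```

Run:
```python
from h import *
delta(.4957,.258,.07,0)
c=shot("side","pics/s5.png",(165,60,265,180),5)
c=shot("wrist","pics/w5.png",(130,150,380,340),3)
```

```text
t [-0.  -0.  14.7] rv [ 0.1 -0.  -0. ] | tcp [0.4957 0.258  0.0847] q6 0.28 w 0.0159 F [-0.2 -0.1  0.2] time 3.75
```

View pics/s5.png

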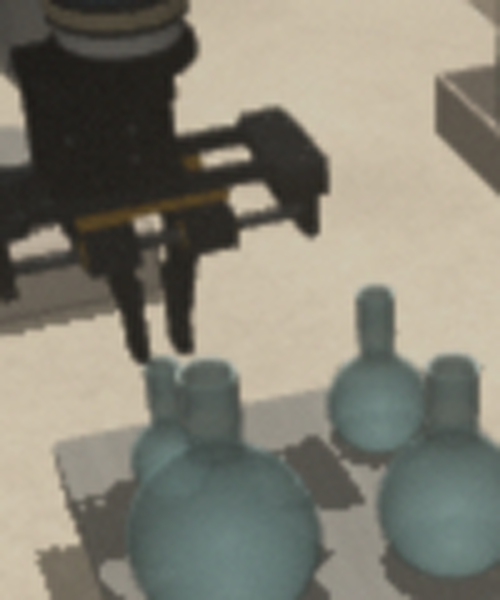

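View pics/w5.png

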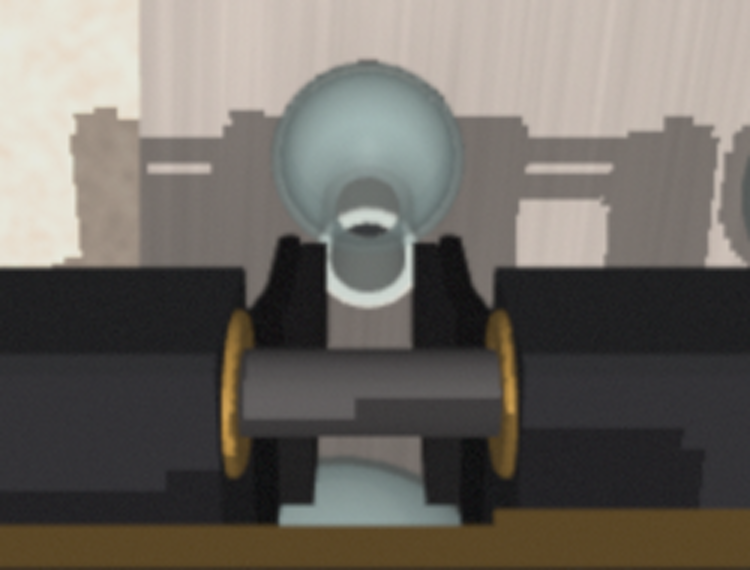

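Request:
carry_out([
  [0,0,0,0,0,0,0.1],
  [0,0,0,0,0,0,0.1],
  [0,0,0,0,0,0,0.1],
  [0,0,8,0,0,0,0.1],
  [0,0,22,0,0,0,0.1],
  [0,0,32,0,0,0,0.1],
  [0,0,37,0,0,0,0.1],
  [0,0,37,0,0,0,0.1],
], force=8)

```text
time: 4.85
position: [0.4955, 0.2579, 0.047]
tool_rot: [0.707, 0.707, 0.0, 0.0]
ft_force: [0.7, -0.8, 0.7]
grip_width: 0.0479
```

Run:
```python
from h import *
delta(.4957,.258,.0474,0)
c=shot("side","pics/s6.png",(165,60,265,180),5)
c=shot("wrist","pics/w6.png",(130,150,380,340),3)
```

```text
t [ 0.1  0.2 -0.4] rv [ 0.  0. -0.] | tcp [0.4955 0.2579 0.047 ] q6 0.28 w 0.0479 F [ 0.7 -0.8  0.7] time 4.85
```

View pics/s6.png

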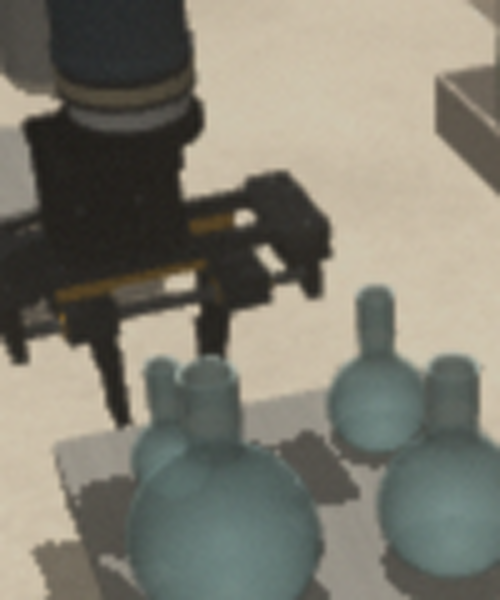

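View pics/w6.png

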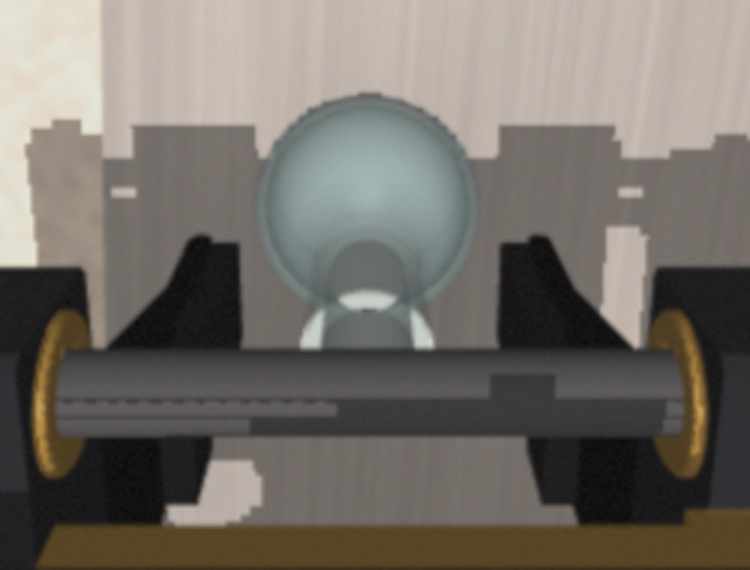

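Request:
carry_out([
  [0,0,0,0,0,0,-0.4],
  [0,0,0,0,0,0,-1],
  [0,0,0,0,0,0,-1],
  [0,0,0,0,0,0,-1],
  [0,0,0,0,0,0,-1],
  [0,0,0,0,0,0,-1],
  [0,0,-4,0,0,0,-1],
  [0,0,-12,0,0,0,-1],
], force=12)

```text
time: 5.95
position: [0.4958, 0.258, 0.0598]
tool_rot: [0.707, 0.707, 0.001, 0.0]
ft_force: [0.3, -0.3, -0.7]
grip_width: 0.0195
```

Run:
```python
from h import *
delta(.46,-.153,.25,0)
c=shot("side","pics/s7.png",(165,60,265,180),5)
c=shot("wrist","pics/w7.png",(130,150,380,340),3)
```

```text
t [-411.   -35.3 -190.3] rv [ 0.1 -0.  -0. ] | tcp [0.4958 0.258  0.0598] q6 0.28 w 0.0195 F [ 0.3 -0.3 -0.7] time 5.95
```

View pics/s7.png

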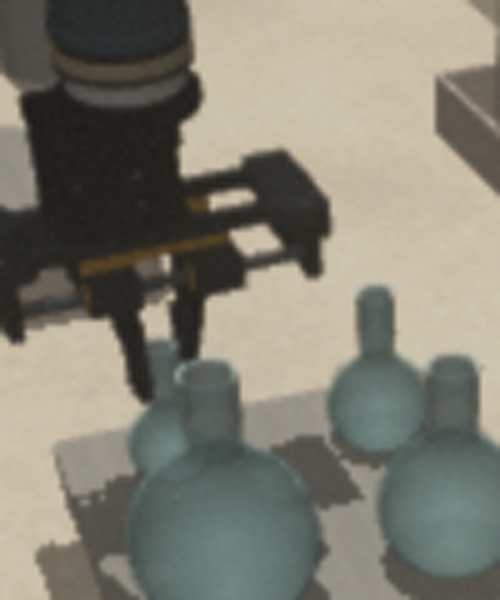

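View pics/w7.png

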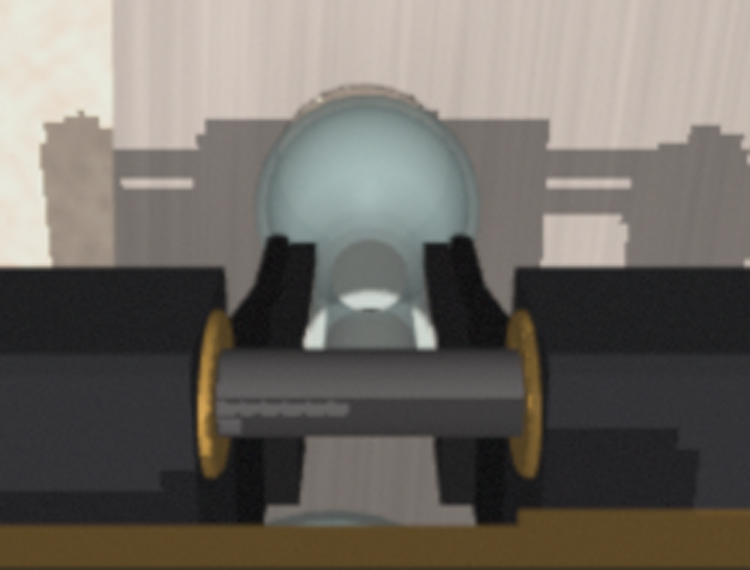

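Request:
carry_out([
  [0,0,-40,0,0,0,-1],
  [0,0,-90,0,0,0,-1],
  [0,0,-140,0,0,0,-1],
  [0,0,-180,0,0,0,-1],
  [-15,0,-190,0,0,0,-1],
  [-50,-3,-190,0,0,0,-1],
  [-100,-8,-190,0,0,0,-1],
  [-150,-12,-190,0,0,0,-1],
])

```text
time: 7.05
position: [0.4824, 0.1062, 0.2491]
tool_rot: [0.707, 0.707, 0.001, 0.0]
ft_force: [0.4, -0.3, 0.5]
grip_width: 0.0197
```

Request:
carry_out([
  [-50,-5,0,0,0,0,-1],
  [-100,-10,0,0,0,0,-1],
  [-150,-14,0,0,0,0,-1],
  [-200,-18,0,0,0,0,-1],
  [-235,-21,0,0,0,0,-1],
  [-255,-22,0,0,0,0,-1],
  [-258,-22.5,0,0,0,0,-1],
])

```text
time: 7.92
position: [0.4586, -0.1529, 0.2476]
tool_rot: [0.708, 0.706, 0.0, -0.001]
ft_force: [-0.3, -0.6, -0.8]
grip_width: 0.0197
```

Run:
```python
from h import *
delta(.46,-.153,.0561,0)
```

```text
t [ -0.4   1.6 191.5] rv [-0.1 -0.1 -0.2] | tcp [ 0.4586 -0.1529  0.2476] q6 -0.55 w 0.0197 F [-0.3 -0.6 -0.8] time 7.92
```

Go down to about 35 mm above the seat and check.

Request:
carry_out([
  [0,1,50,0,0,0,-1],
  [0,1.5,100,0,0,0,-1],
  [0,1.5,140,0,0,0,-1],
  [0,1.5,160,0,0,0,-1],
  [0,1.5,160,0,0,0,-1],
])

```text
time: 8.55
position: [0.4579, -0.1508, 0.0859]
tool_rot: [0.708, 0.706, -0.0, -0.004]
ft_force: [0.5, 0.0, -0.7]
grip_width: 0.0193
```

Run:
```python
from h import *
delta(.46,-.153,.0561,0)
c=shot("side","pics/s8.png",(190,170,310,300),4.5)
z=robot.get_obs()["position"]
for p in [z-[0,0,.0041],(.46,-.153,.033)]: print((proj(c,p)-[190,170]+.5)*4.5-.5)
c=shot("top","pics/t8.png",(270,140,400,260),4.5)
for p in [z-[0,0,.0041],(.46,-.153,.033)]: print((proj(c,p)-[270,140]+.5)*4.5-.5)
```

```text
t [-2.3  2.3 29.7] rv [-0.3 -0.3 -0.1] | tcp [ 0.4579 -0.1508  0.0859] q6 -0.55 w 0.0193 F [ 0.5  0.  -0.7] time 8.55
[225.3015914  333.33501389]
[231.04134666 401.54404421]
[313.64829508 364.53506285]
[298.11358133 360.66064144]
```

View pics/s8.png

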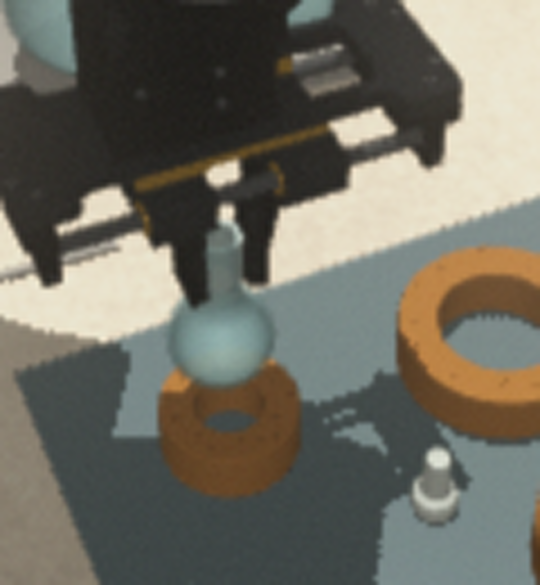

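View pics/t8.png

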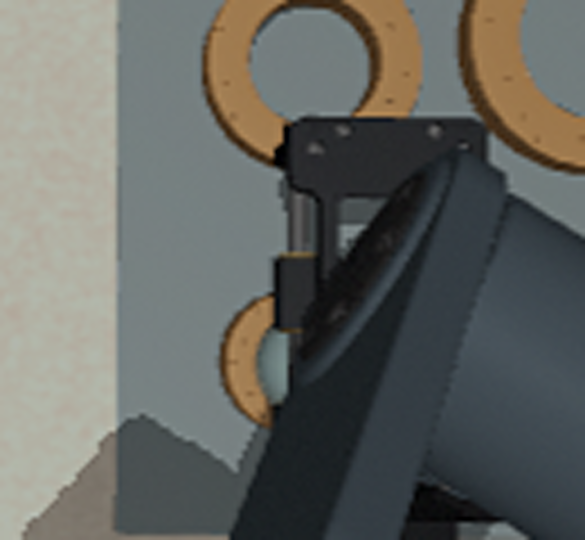

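Run:
```python
from h import *
delta(.46,-.153,.0561,0)
```

```text
t [-0.9  0.2 31.7] rv [-0.1 -0.1 -0.1] | tcp [ 0.4599 -0.1522  0.0878] q6 -0.55 w 0.0197 F [-0.2 -1.   0.3] time 8.65
```

Request:
carry_out([
  [-0.8,0.2,12,0,0,0,-1],
  [-0.8,0.2,22,0,0,0,-1],
  [-0.8,0.2,27,0,0,0,-1],
  [-0.8,0.2,29.5,0,0,0,-1],
  [-0.8,0.2,31,0,0,0,-1],
  [-0.8,0.2,31.5,0,0,0,-1],
  [-0.8,0.2,31.5,0,0,0,-1],
  [-0.8,0.2,31.5,0,0,0,-1],
])

```text
time: 9.65
position: [0.4603, -0.1536, 0.0575]
tool_rot: [0.708, 0.706, 0.0, -0.0]
ft_force: [-2.2, -0.7, 8.4]
grip_width: 0.0193
```

Run:
```python
from h import *
delta(.46,-.153,.0561,0)
c=shot("side","pics/s9.png",(190,170,310,300),4.5)
z=robot.get_obs()["position"]
print((proj(c,(.46,-.153,.052))-[190,170]+.5)*4.5-.5)
```

```text
t [ 0.6 -0.3  1.4] rv [-0.  -0.  -0.1] | tcp [ 0.4603 -0.1536  0.0575] q6 -0.55 w 0.0193 F [-2.2 -0.7  8.4] time 9.65
[230.05265127 376.84351461]
```

View pics/s9.png

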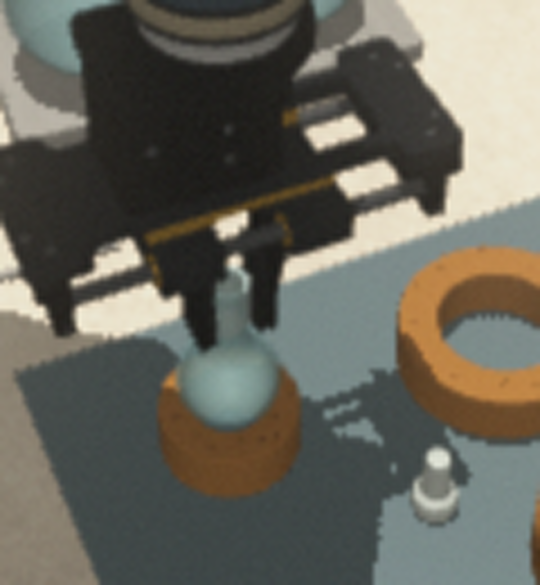

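Request:
carry_out([
  [0,0,0,0,0,0,-1],
  [0,0,0,0,0,0,-0.4],
  [0,0,0,0,0,0,-0.2],
  [0,0,0,0,0,0,0],
  [0,0,0,0,0,0,0.15],
  [0,0,0,0,0,0,0.15],
  [0,0,-20,0,0,0,0.15],
  [0,0,-60,0,0,0,0.15],
])

```text
time: 10.7
position: [0.4591, -0.1529, 0.1168]
tool_rot: [0.708, 0.706, -0.0, -0.003]
ft_force: [0.3, 0.5, -0.2]
grip_width: 0.0498
```

Request:
carry_out([
  [0,0,-50,0,0,0,0.15],
  [0,0,-100,0,0,0,0.15],
  [0,0,-120,0,0,0,0.15],
])

```text
time: 11.08
position: [0.4609, -0.154, 0.24]
tool_rot: [0.708, 0.706, 0.0, 0.0]
ft_force: [1.6, 0.2, 0.0]
grip_width: 0.05
```

Run:
```python
from h import *
delta(.6253,.2502,.24,0)
delta(.6253,.2502,.0672,0)
c=shot("side","pics/s10.png",(190,170,390,370),3)
```

```text
t [4.045e+02 1.637e+02 1.000e-01] rv [ 0.  -0.  -0.1] | tcp [ 0.4609 -0.154   0.24  ] q6 -0.55 w 0.05 F [1.6 0.2 0. ] time 11.07
t [404.5 163.5 172.9] rv [ 0.  -0.  -0.1] | tcp [ 0.4609 -0.154   0.24  ] q6 -0.55 w 0.05 F [1.6 0.2 0. ] time 11.07
```

View pics/s10.png

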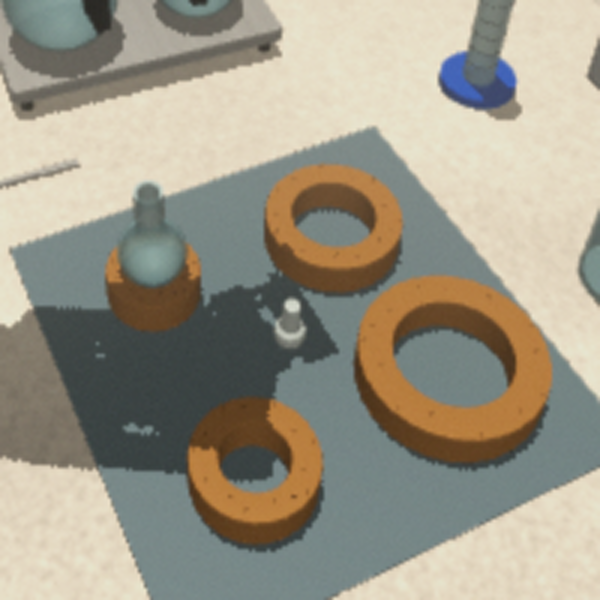

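Request:
carry_out([
  [50,20,0,0,0,0,0.15],
  [100,40,0,0,0,0,0.15],
  [155,62,0,0,0,0,0.15],
  [210,85,0,0,0,0,0.15],
  [265,107,0,0,0,0,0.15],
  [320,129,0,0,0,0,0.15],
  [370,150,0,0,0,0,0.15],
  [404.5,163.5,0,0,0,0,0.15],
])

```text
time: 12.12
position: [0.6259, 0.2522, 0.2396]
tool_rot: [0.707, 0.707, -0.0, 0.001]
ft_force: [1.2, -0.1, 0.3]
grip_width: 0.0503
```

Request:
carry_out([
  [0,0,30,0,0,0,0.15],
  [0,0,60,0,0,0,0.15],
  [0,0,75,0,0,0,0.15],
  [0,0,75,0,0,0,0.15],
])

```text
time: 12.62
position: [0.6249, 0.2517, 0.1628]
tool_rot: [0.707, 0.707, -0.002, 0.0]
ft_force: [0.8, -0.8, 0.4]
grip_width: 0.0498
```

Run:
```python
from h import *
c=shot("side","pics/s11.png",(200,40,300,170),4.5)
c=shot("wrist","pics/w11.png")
delta(.6253,.2502,.0672,0)
```

```text
t [-1.7 -1.7 98.1] rv [ 0.2  0.1 -0. ] | tcp [0.6267 0.252  0.1653] q6 0.22 w 0.05 F [-0.5  0.5  0.1] time 12.72
```

View pics/s11.png

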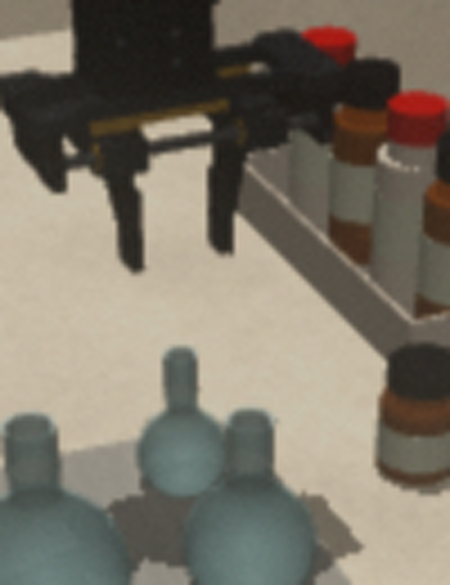

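View pics/w11.png

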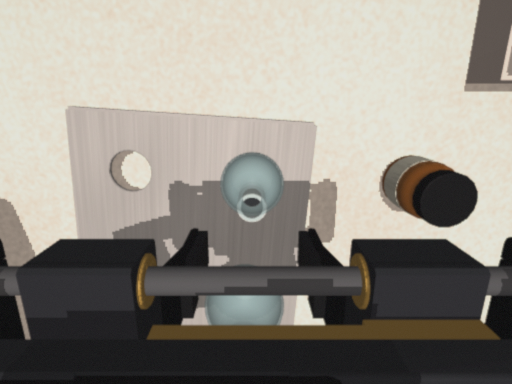

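Request:
carry_out([
  [-1,-1,35,0,0,0,0.15],
  [-1.7,-1.7,65,0,0,0,0.15],
  [-1.7,-1.7,88,0,0,0,0.15],
  [-1.7,-1.7,98,0,0,0,0.15],
  [-1.7,-1.7,98,0,0,0,0.15],
  [-1.7,-1.7,98,0,0,0,0.15],
])

```text
time: 13.48
position: [0.6266, 0.2505, 0.0689]
tool_rot: [0.707, 0.707, 0.002, 0.002]
ft_force: [-0.3, -0.1, -0.3]
grip_width: 0.05
```

Request:
carry_out([
  [0,0,0,0,0,0,-0.3],
  [0,0,0,0,0,0,-1],
  [0,0,0,0,0,0,-1],
  [0,0,0,0,0,0,-1],
  [0,0,0,0,0,0,-1],
  [0,0,0,0,0,0,-1],
], force=14)

```text
time: 14.22
position: [0.6263, 0.2505, 0.069]
tool_rot: [0.707, 0.707, 0.002, 0.002]
ft_force: [-1.1, 0.4, 1.9]
grip_width: 0.0219
```

Run:
```python
from h import *
delta(.4622,-.3143,.30,0)
```

```text
t [-565.  -162.7 -231.5] rv [ 0.3  0.  -0. ] | tcp [0.6263 0.2505 0.069 ] q6 0.22 w 0.0219 F [-1.1  0.4  1.9] time 14.22
```

Request:
carry_out([
  [0,0,-15,0.3,0,0,-1],
  [0,0,-55,0.3,0,0,-1],
  [0,0,-105,0.3,0,0,-1],
  [0,0,-155,0.3,0,0,-1],
  [0,0,-190,0.3,0,0,-1],
  [-20,-6,-200,0.3,0,0,-1],
  [-60,-17,-200,0.3,0,0,-1],
  [-110,-32,-200,0.3,0,0,-1],
])

```text
time: 15.22
position: [0.5916, 0.1388, 0.2676]
tool_rot: [0.707, 0.707, -0.001, -0.0]
ft_force: [-0.4, -0.9, -0.3]
grip_width: 0.0212
```

Request:
carry_out([
  [-50,-15,0,0,0,0,-1],
  [-100,-29,0,0,0,0,-1],
  [-150,-43,0,0,0,0,-1],
  [-200,-58,0,0,0,0,-1],
  [-250,-72,0,0,0,0,-1],
  [-300,-86,0,0,0,0,-1],
  [-350,-101,0,0,0,0,-1],
  [-390,-112,0,0,0,0,-1],
])

```text
time: 16.23
position: [0.477, -0.2532, 0.2672]
tool_rot: [0.707, 0.707, -0.002, -0.002]
ft_force: [1.0, -0.3, -0.6]
grip_width: 0.0213
```

Run:
```python
from h import *
delta(.4622,-.3143,.071,0)
```

```text
t [-61.  -13.7 196.3] rv [-0.3  0.  -0.1] | tcp [ 0.477  -0.2532  0.2672] q6 -0.69 w 0.0213 F [ 1.  -0.3 -0.6] time 16.23
```

Request:
carry_out([
  [-40,-9,0,0,0,0,-1],
  [-58,-13,20,0,0,0,-1],
  [-61,-13.7,60,0,0,0,-1],
  [-61,-13.7,110,0,0,0,-1],
  [-61,-13.7,145,0,0,0,-1],
  [-61,-13.7,165,0,0,0,-1],
  [-61,-13.7,168,0,0,0,-1],
  [-61,-13.7,168,0,0,0,-1],
])

```text
time: 17.23
position: [0.4617, -0.3144, 0.0993]
tool_rot: [0.708, 0.707, -0.002, -0.002]
ft_force: [0.6, -0.2, -0.1]
grip_width: 0.0218
```

Run:
```python
from h import *
c=shot("side","pics/s12.png",(210,220,340,350),4.5)
z=robot.get_obs()["position"]
for p in [z-[0,0,.0158],(.4622,-.3143,.033)]: print((proj(c,p)-[210,220]+.5)*4.5-.5)
shot("top","pics/t12.png",(290,120,450,260),4)
delta(.4622,-.3143,.071,0)
```

```text
[299.58213363 395.70289429]
[293.72658143 459.57289307]
t [ 0.6 -0.3 29.2] rv [-0.2  0.1 -0.1] | tcp [ 0.4626 -0.3149  0.1002] q6 -0.79 w 0.0215 F [-0.2  0.5 -0.7] time 17.32
```

View pics/s12.png

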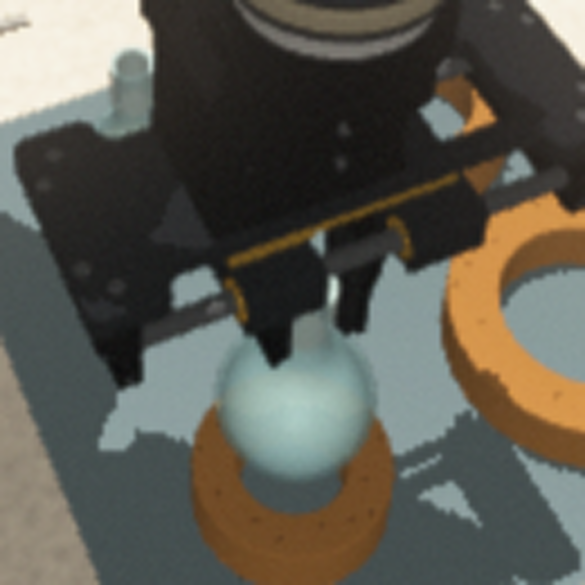

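Request:
carry_out([
  [0.6,-0.3,12,0,0,0,-1],
  [0.6,-0.3,20,0,0,0,-1],
  [0.6,-0.3,24,0,0,0,-1],
  [0.6,-0.3,26,0,0,0,-1],
  [0.6,-0.3,27,0,0,0,-1],
  [0.6,-0.3,28,0,0,0,-1],
  [0.6,-0.3,28,0,0,0,-1],
])

```text
time: 18.2
position: [0.4622, -0.3144, 0.0723]
tool_rot: [0.708, 0.707, -0.002, -0.001]
ft_force: [0.0, 0.7, -1.1]
grip_width: 0.0214
```

Run:
```python
from h import *
c=shot("side","pics/s13.png",(210,220,340,350),4.5)
delta(.4622,-.3143,.071,0)
```

```text
t [ 0.1 -0.   1.3] rv [-0.2  0.1 -0.1] | tcp [ 0.4622 -0.3144  0.0723] q6 -0.79 w 0.0215 F [ 0.3 -0.7 -0.6] time 18.25
```

View pics/s13.png

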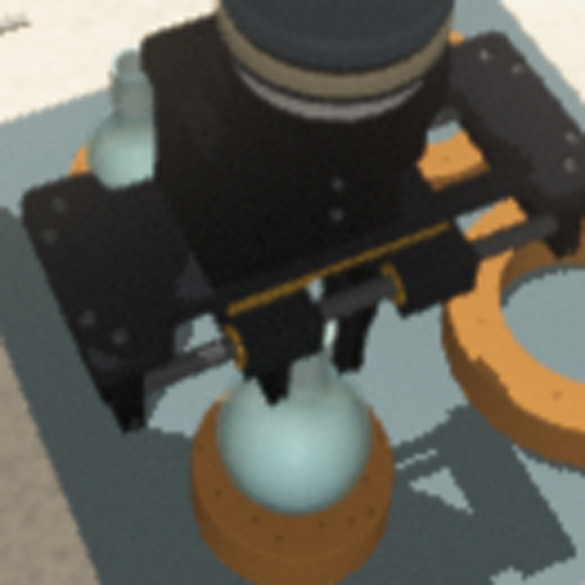

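No contact yet. I'll go down another 1.5 mm.

Request:
carry_out([
  [0,0,1,0,0,0,-1],
  [0,0,1.5,0,0,0,-1],
  [0,0,1.5,0,0,0,-1],
  [0,0,1.5,0,0,0,-1],
])

```text
time: 18.75
position: [0.4624, -0.3145, 0.071]
tool_rot: [0.708, 0.707, -0.002, -0.0]
ft_force: [-0.5, -0.4, 0.9]
grip_width: 0.0214
```

Request:
carry_out([
  [0,0,1,0,0,0,-1],
  [0,0,1,0,0,0,-1],
  [0,0,1,0,0,0,-1],
])

```text
time: 19.12
position: [0.4628, -0.3148, 0.0707]
tool_rot: [0.708, 0.707, -0.002, 0.0]
ft_force: [0.0, 0.2, 5.5]
grip_width: 0.0216
```

Contact at 5.5 N. Release.

Request:
carry_out([
  [0,0,0,0,0,0,-0.45],
  [0,0,0,0,0,0,-0.3],
  [0,0,0,0,0,0,-0.1],
  [0,0,0,0,0,0,0.1],
  [0,0,0,0,0,0,0.2],
  [0,0,0,0,0,0,0.2],
  [0,0,-20,0,0,0,0.2],
  [0,0,-60,0,0,0,0.2],
])

```text
time: 20.12
position: [0.4617, -0.3135, 0.1297]
tool_rot: [0.708, 0.707, -0.002, -0.002]
ft_force: [0.7, -0.3, -0.0]
grip_width: 0.052
```

Request:
carry_out([
  [0,0,-50,0,0,0,0.2],
  [0,0,-100,0,0,0,0.2],
  [0,0,-120,0,0,0,0.2],
])

```text
time: 20.5
position: [0.4637, -0.3147, 0.2533]
tool_rot: [0.708, 0.707, -0.002, 0.001]
ft_force: [0.3, -0.1, -1.2]
grip_width: 0.0522
```

Run:
```python
from h import *
c=shot("side","pics/s14.png",(190,170,390,370),3)
delta(.6163,.12,.26,90)
delta(.6163,.12,.0939,90)
```

```text
t [435.4 151.4  -7.7] rv [ 0.3  0.2 89.9] | tcp [ 0.4643 -0.3153  0.2548] q6 -0.79 w 0.0522 F [0.1 0.  1.6] time 20.55
t [436.4 151.4 158.4] rv [ 0.3  0.2 89.9] | tcp [ 0.4643 -0.3153  0.2548] q6 -0.79 w 0.0522 F [0.1 0.  1.6] time 20.55
```

View pics/s14.png

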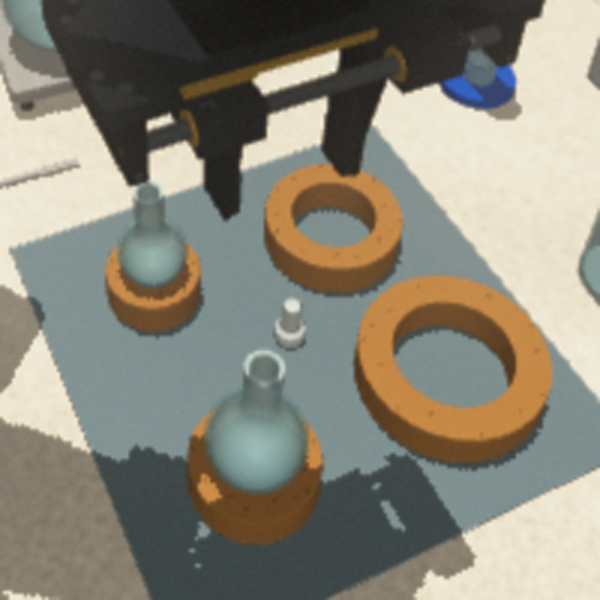

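Request:
carry_out([
  [50,17,-8,0.3,0.2,0,0.3],
  [105,36,-8,0.3,0.2,0,0.3],
  [160,55,-8,0.3,0.2,0,0.3],
  [215,75,-8,0.3,0.2,0,0.3],
  [270,94,-8,0.3,0.2,0,0.3],
  [325,113,-8,0.3,0.2,0,0.3],
  [380,132,-8,0.3,0.2,0,0.3],
  [420,146,-8,0.3,0.2,0,0.3],
])

```text
time: 21.55
position: [0.6107, 0.1071, 0.2592]
tool_rot: [0.707, 0.707, -0.003, -0.001]
ft_force: [-0.3, -0.1, 0.4]
grip_width: 0.0568
```

Run:
```python
from h import *
delta(.6163,.12,.0939,0)
```

```text
t [ 13.2   6.7 165.3] rv [-0.4  0.1  0. ] | tcp [0.6107 0.1071 0.2592] q6 -0.01 w 0.0568 F [-0.3 -0.1  0.4] time 21.55
```

Request:
carry_out([
  [13,5.5,10,-0.3,0,0,0.3],
  [13.2,5.5,50,-0.3,0,0,0.3],
  [13.2,5.5,70,-0.3,0,0,0.3],
  [13.2,5.5,70,-0.3,0,0,0.3],
])

```text
time: 22.05
position: [0.6132, 0.1191, 0.1861]
tool_rot: [0.707, 0.707, -0.004, -0.002]
ft_force: [0.0, 0.2, -0.4]
grip_width: 0.0564
```

Run:
```python
from h import *
c=shot("side","pics/s15.png",(170,40,310,180),4)
c=shot("wrist","pics/w15.png")
delta(.6163,.12,.0939,0)
print(proj(c,(.6163,.12,.1559)))
```

```text
t [ 0.9  0.7 95.2] rv [-0.1  0.1 -0. ] | tcp [0.6158 0.1193 0.1891] q6 0.02 w 0.0568 F [ 0.2 -0.4 -0.6] time 22.15
[255.36791563 205.85752254]
```

View pics/s15.png

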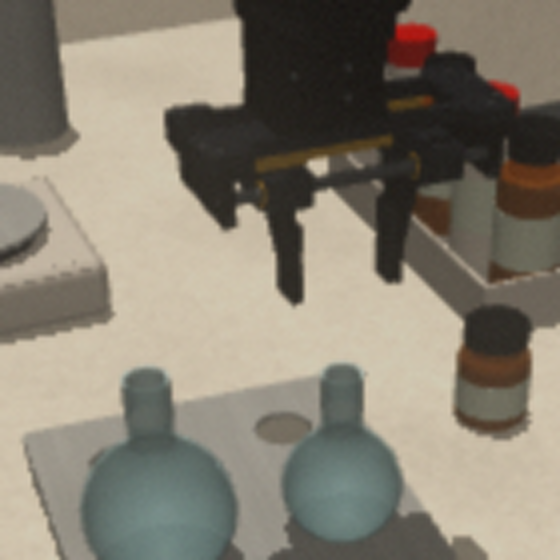

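View pics/w15.png

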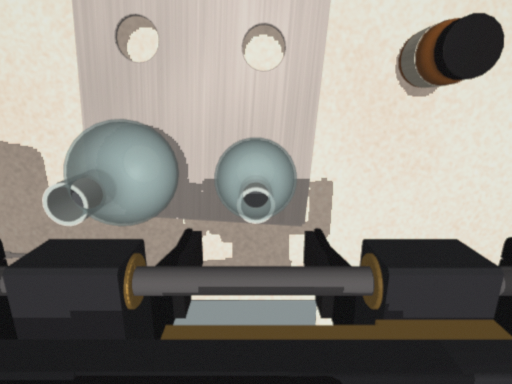

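Request:
carry_out([
  [0.9,0.7,40,0,0,0,0.3],
  [0.9,0.7,70,0,0,0,0.3],
  [0.9,0.7,88,0,0,0,0.3],
  [0.9,0.7,95,0,0,0,0.3],
  [0.9,0.7,95,0,0,0,0.3],
  [0.9,0.7,95,0,0,0,0.3],
])

```text
time: 22.9
position: [0.6174, 0.1201, 0.0953]
tool_rot: [0.707, 0.707, -0.0, 0.001]
ft_force: [-0.8, 0.2, 0.3]
grip_width: 0.0567
```

Request:
carry_out([
  [0,0,0,0,0,0,0],
  [0,0,0,0,0,0,-0.2],
  [0,0,0,0,0,0,-1],
  [0,0,0,0,0,0,-1],
  [0,0,0,0,0,0,-1],
  [0,0,0,0,0,0,-1],
], force=18)

```text
time: 23.65
position: [0.6173, 0.1201, 0.0954]
tool_rot: [0.707, 0.707, -0.001, 0.001]
ft_force: [-1.1, 1.0, 1.7]
grip_width: 0.0275
```

Run:
```python
from h import *
delta(.605,-.1605,.3,0)
```

```text
t [-281.1  -12.  -204. ] rv [ 0.   0.1 -0. ] | tcp [0.6173 0.1201 0.0954] q6 0.02 w 0.0275 F [-1.1  1.   1.7] time 23.65
```

Request:
carry_out([
  [0,0,-15,0,0,0,-1],
  [0,0,-50,0,0,0,-1],
  [0,0,-90,0,0,0,-1],
  [-15,-1,-110,0,0,0,-1],
  [-50,-2,-110,0,0,0,-1],
  [-95,-4,-110,0,0,0,-1],
  [-145,-6,-110,0,0,0,-1],
  [-195,-8,-110,0,0,0,-1],
])

```text
time: 24.65
position: [0.6091, -0.0761, 0.2068]
tool_rot: [0.707, 0.707, -0.0, 0.002]
ft_force: [0.9, -0.6, -1.6]
grip_width: 0.0277
```

Request:
carry_out([
  [-45,-2,0,0,0,0,-1],
  [-75,-3,0,0,0,0,-1],
  [-88,-4,15,0,0,0,-1],
  [-88,-4,45,0,0,0,-1],
  [-88,-4,70,0,0,0,-1],
  [-88,-4,80,0,0,0,-1],
  [-88,-4,80,0,0,0,-1],
  [-88,-4,80,0,0,0,-1],
])

```text
time: 25.65
position: [0.6062, -0.1643, 0.128]
tool_rot: [0.707, 0.707, 0.0, 0.003]
ft_force: [1.0, 0.3, -1.4]
grip_width: 0.0275
```

Run:
```python
from h import *
c=shot("side","pics/s16.png",(200,130,380,310),3.3)
z=robot.get_obs()["position"]
for p in [z-[0,0,.029],(.605,-.1605,.033)]: print((proj(c,p)-[200,130]+.5)*3.3-.5)
delta(.605,-.1605,.09,0)
```

```text
[346.92487611 303.33908852]
[333.35089609 366.04041179]
t [ 4.  -1.4 38.2] rv [0.2 0.2 0. ] | tcp [ 0.6063 -0.1644  0.1282] q6 -0.44 w 0.0275 F [-0.6 -0.4 -1. ] time 25.7
```

View pics/s16.png

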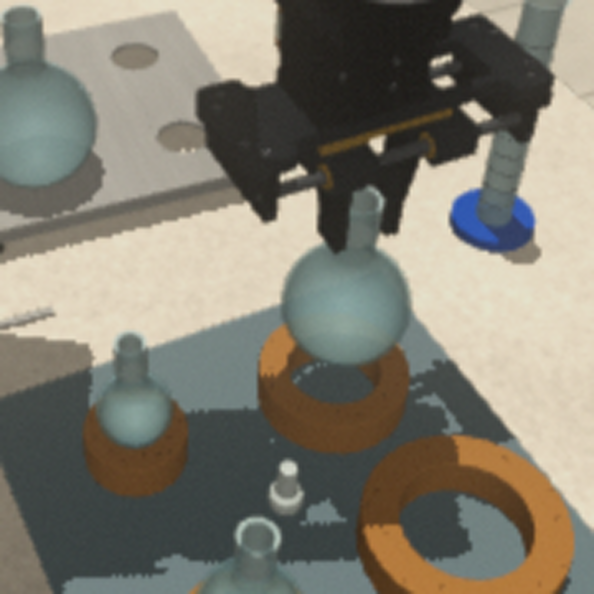

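Request:
carry_out([
  [4,-1.4,15,0.2,0.2,0,-1],
  [4,-1.4,27,0.2,0.2,0,-1],
  [4,-1.4,33,0.2,0.2,0,-1],
  [4,-1.4,35.5,0.2,0.2,0,-1],
  [4,-1.4,36.5,0.2,0.2,0,-1],
  [4,-1.4,37,0.2,0.2,0,-1],
  [4,-1.4,37,0.2,0.2,0,-1],
  [4,-1.4,37,0.2,0.2,0,-1],
])

```text
time: 26.7
position: [0.6052, -0.1606, 0.0914]
tool_rot: [0.707, 0.707, 0.0, 0.001]
ft_force: [-0.1, 0.8, -0.8]
grip_width: 0.0275
```

Run:
```python
from h import *
delta(.605,-.1605,.09,0)
```

```text
t [ 0.1 -0.2  1.4] rv [0.1 0.  0. ] | tcp [ 0.6052 -0.1606  0.0914] q6 -0.44 w 0.0275 F [-0.1  0.8 -0.8] time 26.7
```

Request:
carry_out([
  [0,0,0.8,0,0,0,-1],
  [0,0,1.5,0,0,0,-1],
  [0,0,2,0,0,0,-1],
  [0,0,2,0,0,0,-1],
])

```text
time: 27.2
position: [0.6057, -0.1613, 0.0904]
tool_rot: [0.707, 0.707, 0.0, 0.002]
ft_force: [-0.6, -1.3, 5.8]
grip_width: 0.0276
```

Contact at 5.8 N. Release.

Request:
carry_out([
  [0,0,0,0,0,0,-0.3],
  [0,0,0,0,0,0,-0.1],
  [0,0,0,0,0,0,0.1],
  [0,0,0,0,0,0,0.3],
  [0,0,0,0,0,0,0.3],
  [0,0,0,0,0,0,0.3],
  [0,0,-20,0,0,0,0.3],
  [0,0,-60,0,0,0,0.3],
])

```text
time: 28.2
position: [0.604, -0.1606, 0.1492]
tool_rot: [0.707, 0.707, -0.001, -0.001]
ft_force: [-0.7, 0.1, -0.4]
grip_width: 0.0566
```

Request:
carry_out([
  [0,0,-50,0,0,0,0.3],
  [0,0,-100,0,0,0,0.3],
  [0,0,-130,0,0,0,0.3],
  [0,0,-130,0,0,0,0.3],
])

```text
time: 28.7
position: [0.6059, -0.1613, 0.2823]
tool_rot: [0.707, 0.707, 0.001, 0.002]
ft_force: [0.3, 0.5, 0.5]
grip_width: 0.0565
```

Run:
```python
from h import *
c=shot("side","pics/s17.png",(200,130,380,350),2.7)
delta(.4873,.1288,.1182,0)
```

```text
t [ 289.7 -117.1  161.6] rv [-0.  0.  0.] | tcp [ 0.6045 -0.1607  0.2799] q6 -0.44 w 0.0564 F [-0.2  0.2 -1.3] time 28.75
```

View pics/s17.png

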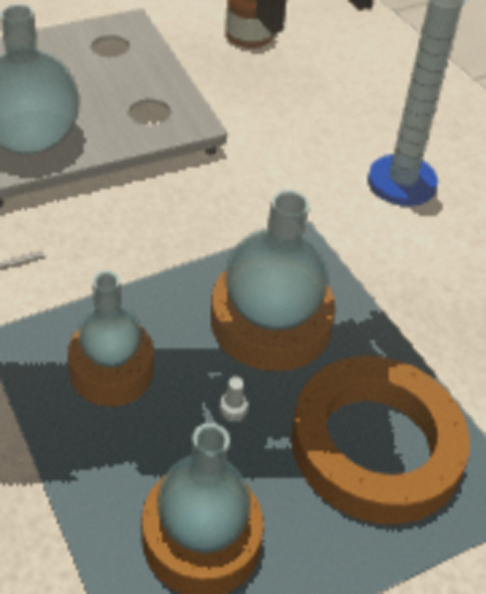

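Request:
carry_out([
  [45,-18,0,0,0,0,0.35],
  [90,-36,0,0,0,0,0.35],
  [140,-57,0,0,0,0,0.35],
  [190,-77,0,0,0,0,0.35],
  [240,-97,10,0,0,0,0.35],
  [275,-111,35,0,0,0,0.35],
  [288,-117,62,0,0,0,0.35],
  [289.7,-117,70,0,0,0,0.35],
])

```text
time: 29.75
position: [0.4841, 0.1296, 0.2067]
tool_rot: [0.706, 0.708, -0.003, -0.002]
ft_force: [0.6, -0.2, 0.2]
grip_width: 0.0591
```

Run:
```python
from h import *
c=shot("side","pics/s18.png",(140,40,300,210),3.3)
c=shot("wrist","pics/w18.png")
delta(.4873,.1288,.1182,0)
print(proj(c,(.4873,.1288,.1802)))
```

```text
t [ 0.3  1.2 89.9] rv [-0.2  0.1  0. ] | tcp [0.4864 0.1286 0.2081] q6 0.04 w 0.0587 F [0.3 0.1 0.4] time 29.85
[256.29927886 209.49224629]
```

View pics/w18.png

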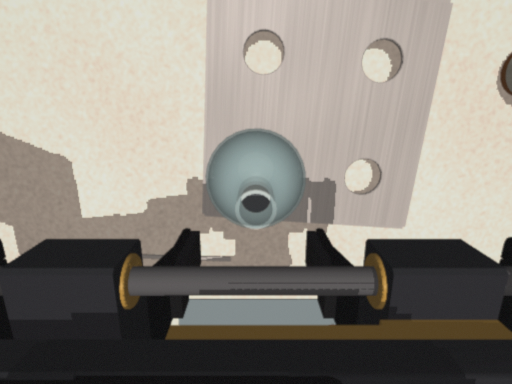

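The mouth is at (256,208), predicted (256,209.5). Descend and grip.

Request:
carry_out([
  [0.3,0.6,35,-0.2,0,0,0.35],
  [0.3,0.8,65,-0.2,0,0,0.35],
  [0.3,0.8,83,-0.2,0,0,0.35],
  [0.3,0.8,90,-0.2,0,0,0.35],
  [0.3,0.8,90,-0.2,0,0,0.35],
  [0.3,0.8,90,-0.2,0,0,0.35],
])

```text
time: 30.6
position: [0.4879, 0.1286, 0.119]
tool_rot: [0.707, 0.707, 0.0, 0.001]
ft_force: [0.8, -0.4, 0.2]
grip_width: 0.0587
```

Request:
carry_out([
  [0,0,0,0,0,0,0],
  [0,0,0,0,0,0,-0.2],
  [0,0,0,0,0,0,-1],
  [0,0,0,0,0,0,-1],
  [0,0,0,0,0,0,-1],
  [0,0,0,0,0,0,-1],
], force=22)

```text
time: 31.35
position: [0.4878, 0.1286, 0.1191]
tool_rot: [0.707, 0.707, 0.0, 0.001]
ft_force: [-0.5, 1.2, 1.8]
grip_width: 0.0291
```

Run:
```python
from h import *
delta(.6185,-.3008,.3,0)
```

```text
t [-429.7  130.9 -180.3] rv [0.1 0.1 0. ] | tcp [0.4878 0.1286 0.1191] q6 0.04 w 0.0291 F [-0.5  1.2  1.8] time 31.35
```

Request:
carry_out([
  [0,0,-12,0,0,0,-1],
  [0,0,-45,0,0,0,-1],
  [0,0,-90,0,0,0,-1],
  [0,0,-135,0,0,0,-1],
  [0,0,-175,0,0,0,-1],
  [0,0,-200,0,0,0,-1],
  [-15,5,-205,0,0,0,-1],
  [-50,15,-205,0,0,0,-1],
])

```text
time: 32.35
position: [0.5021, 0.0784, 0.3239]
tool_rot: [0.706, 0.708, -0.0, 0.001]
ft_force: [-0.0, -1.4, -2.6]
grip_width: 0.0295
```

Request:
carry_out([
  [-45,14,0,0,0,0,-1],
  [-90,27,0,0,0,0,-1],
  [-135,41,0,0,0,0,-1],
  [-180,55,0,0,0,0,-1],
  [-225,69,0,0,0,0,-1],
  [-270,82,0,0,0,0,-1],
  [-315,96,0,0,0,0,-1],
  [-350,107,0,0,0,0,-1],
])

```text
time: 33.35
position: [0.6091, -0.2743, 0.322]
tool_rot: [0.707, 0.707, -0.001, -0.001]
ft_force: [0.3, 0.2, -1.9]
grip_width: 0.0292
```

Run:
```python
from h import *
delta(.6185,-.3008,.1072,0)
```

```text
t [-26.6   9.9 214.8] rv [-0.1 -0.   0.1] | tcp [ 0.6091 -0.2743  0.322 ] q6 -0.59 w 0.0292 F [ 0.3  0.2 -1.9] time 33.35
```

Request:
carry_out([
  [-22,8,0,0,0,0,-1],
  [-26.6,9.5,10,0,0,0,-1],
  [-26.6,9.5,45,0,0,0,-1],
  [-26.6,9.5,90,0,0,0,-1],
  [-26.6,9.5,135,0,0,0,-1],
  [-26.6,9.5,165,0,0,0,-1],
  [-26.6,9.5,178,0,0,0,-1],
  [-26.6,9.5,180,0,0,0,-1],
])

```text
time: 34.35
position: [0.6175, -0.3001, 0.1409]
tool_rot: [0.707, 0.708, -0.001, -0.002]
ft_force: [0.1, 0.1, -2.0]
grip_width: 0.0289
```

Run:
```python
from h import *
c=shot("side","pics/s19.png",(200,130,400,350),2.7)
robot.camera("wrist")
z=robot.get_obs()["position"]
for p in [z-[0,0,.0414],(.6185,-.3008,.033)]: print((proj(c,p)-[200,130]+.5)*2.7-.5)
delta(.6185,-.3008,.1072,0)
```

```text
[397.53407755 369.31426307]
[380.91455971 424.27540599]
t [ 0.3 -0.3 35.7] rv [-0.   0.1  0.1] | tcp [ 0.6188 -0.3011  0.1429] q6 -0.62 w 0.0295 F [ 0.7 -0.5 -1.6] time 34.45
```

View pics/s19.png

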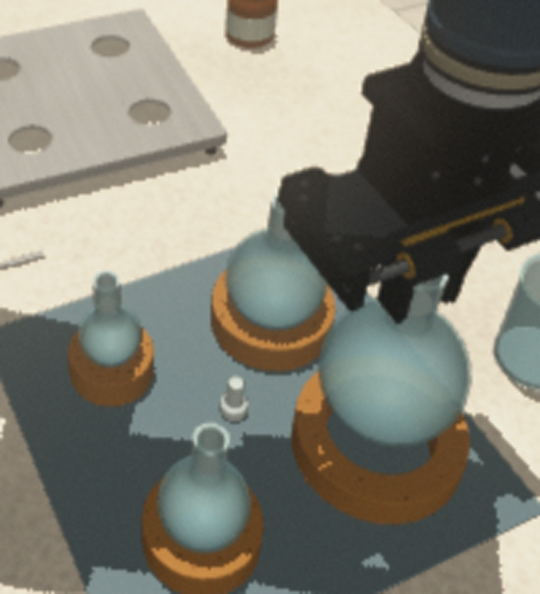

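Request:
carry_out([
  [0.3,-0.3,13,0,0,0,-1],
  [0.3,-0.3,24,0,0,0,-1],
  [0.3,-0.3,30,0,0,0,-1],
  [0.3,-0.3,33,0,0,0,-1],
  [0.3,-0.3,34,0,0,0,-1],
  [0.3,-0.3,35,0,0,0,-1],
  [0.3,-0.3,35,0,0,0,-1],
  [0.3,-0.3,35,0,0,0,-1],
])

```text
time: 35.45
position: [0.6187, -0.301, 0.1083]
tool_rot: [0.707, 0.708, -0.0, 0.0]
ft_force: [0.5, 0.2, -2.1]
grip_width: 0.0295
```

Run:
```python
from h import *
delta(.6185,-.3008,.1072,0)
```

```text
t [ 0.2 -0.2  1.1] rv [-0.   0.1  0.1] | tcp [ 0.6187 -0.301   0.1083] q6 -0.61 w 0.0295 F [ 0.5  0.2 -2.1] time 35.45
```

Request:
carry_out([
  [0,0,0.8,0,0,0,-1],
  [0,0,1.5,0,0,0,-1],
  [0,0,2,0,0,0,-1],
  [0,0,2,0,0,0,-1],
])

```text
time: 35.95
position: [0.6193, -0.3017, 0.1072]
tool_rot: [0.707, 0.708, -0.001, 0.001]
ft_force: [-0.1, -1.4, 2.5]
grip_width: 0.0294
```

Request:
carry_out([
  [0,0,0,0,0,0,-0.3],
  [0,0,0,0,0,0,-0.1],
  [0,0,0,0,0,0,0.1],
  [0,0,0,0,0,0,0.3],
  [0,0,0,0,0,0,0.35],
  [0,0,0,0,0,0,0.35],
  [0,0,-20,0,0,0,0.35],
  [0,0,-60,0,0,0,0.35],
])

```text
time: 36.95
position: [0.6177, -0.3006, 0.1655]
tool_rot: [0.707, 0.707, -0.001, -0.001]
ft_force: [0.8, 0.2, -0.2]
grip_width: 0.0586
```

Request:
carry_out([
  [0,0,-50,0,0,0,0.35],
  [0,0,-100,0,0,0,0.35],
  [30,-10,-130,0,0,0,0.35],
  [80,-30,-130,0,0,0,0.35],
  [135,-50,-130,0,0,0,0.35],
  [190,-70,-130,0,0,0,0.35],
  [240,-90,-130,0,0,0,0.35],
  [290,-110,-130,0,0,0,0.35],
])

```text
time: 37.95
position: [0.5069, -0.0091, 0.2962]
tool_rot: [0.707, 0.707, -0.001, -0.001]
ft_force: [-0.0, 0.4, 0.6]
grip_width: 0.0585
```

Request:
carry_out([
  [50,0,0,0,0,0,0.35],
  [100,0,0,0,0,0,0.35],
  [150,0,0,0,0,0,0.35],
  [180,0,0,0,0,0,0.35],
  [180,0,0,0,0,0,0.35],
])

```text
time: 38.58
position: [0.5063, 0.1727, 0.2963]
tool_rot: [0.705, 0.709, -0.001, -0.001]
ft_force: [0.4, 0.7, -0.5]
grip_width: 0.0585
```

Run:
```python
from h import *
c=shot("side","pics/s20.png",(190,130,400,370),2.4)
c=shot("top","pics/t20.png",(270,90,470,280),3)
for n,p in dict(r50=(.46,-.153,.1185),r100=(.4622,-.3143,.1312),r250=(.605,-.1605,.1505),r500=(.6185,-.3008,.1683)).items(): print(n,((proj(c,p)-[270,90]+.5)*3-.5).round(0))
print(robot.get_obs()["position"])
```

```text
r50 [221. 392.]
r100 [478. 393.]
r250 [243. 164.]
r500 [477. 140.]
[0.50658412 0.170589   0.29625387]
```

View pics/s20.png

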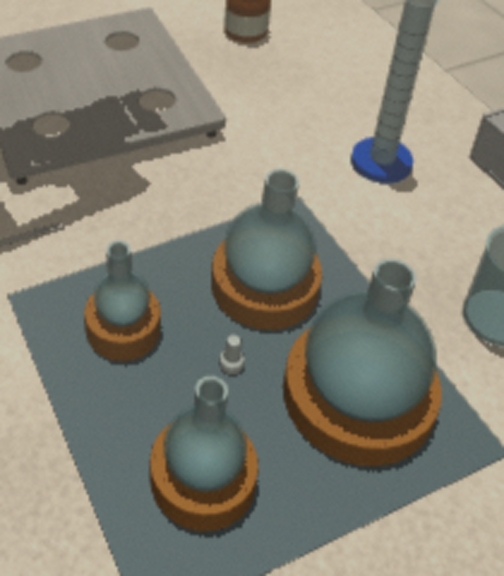

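View pics/t20.png

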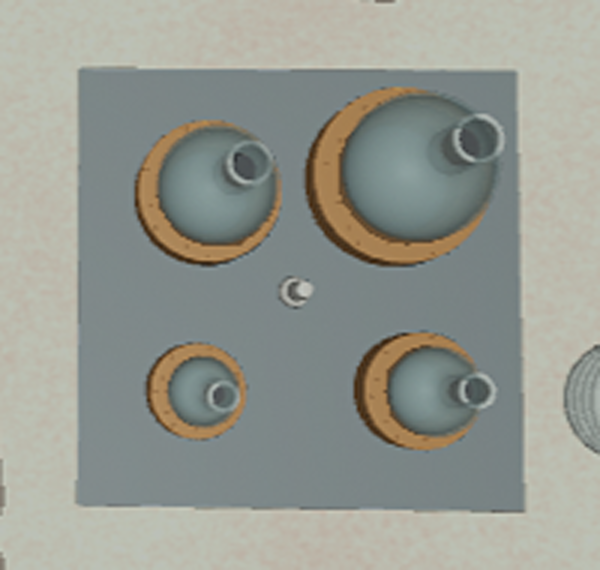

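Run:
```python
from h import *
c=robot.camera("top"); im=cv2.cvtColor(c["pixels"],cv2.COLOR_RGB2BGR)
for n,x,y,r,R_,b,hz,mz,nr in [("50",.46,-.153,.0255,.035,.052,0,.1185,.01),("250",.605,-.1605,.0425,.0525,.061,0,.1505,.014)]:
    u=proj(c,(x,y,.06)).round().astype(int); B=(u[0]-40,u[1]-40); S=7
    g=cv2.resize(im[B[1]:B[1]+80,B[0]:B[0]+80],None,fx=S,fy=S,interpolation=cv2.INTER_CUBIC)
    t=np.linspace(0,6.283,80)
    for rr,z,col in((R_,.033,(0,0,255)),(r,b,(255,0,0)),(nr,mz,(0,255,0))):
        q=np.array([(proj(c,(x+rr*np.cos(a),y+rr*np.sin(a),z))-B+.5)*S-.5 for a in t]).astype(np.int32)
        cv2.polylines(g,[q],True,col,1)
    cv2.imwrite(f"pics/chk{n}.png",g)
```

```text
(no output)
```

View pics/chk50.png

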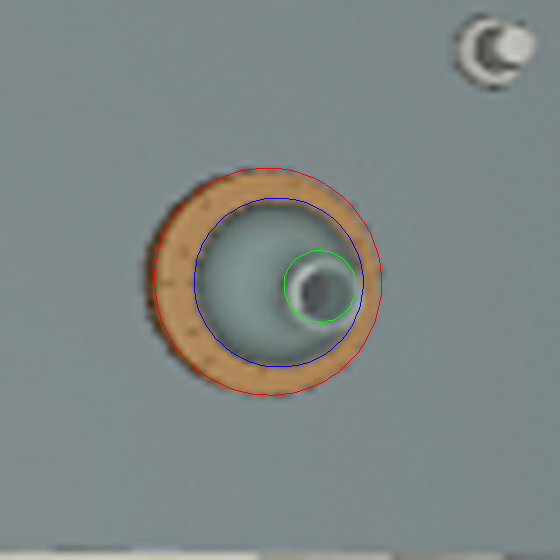

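View pics/chk250.png

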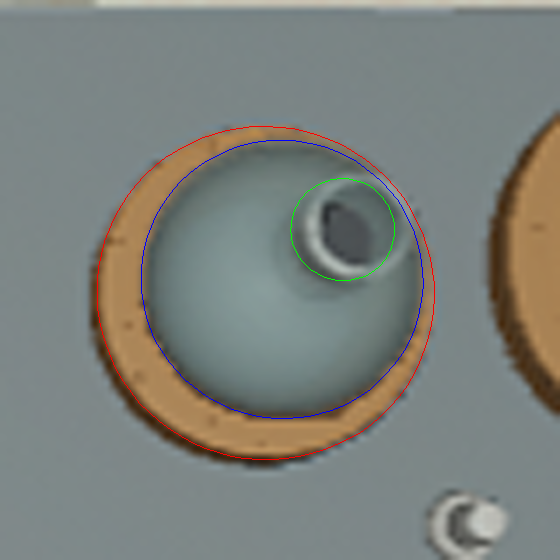

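```bash
python3 -c "
from rig import robot
print(robot.hand_in(), robot.get_obs()['time'])"
```

```text
the job is handed in; nothing more can be done
the job is handed in; nothing more can be done
```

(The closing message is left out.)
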